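Snap the keeper clip onto the reel spindle

TASK

Slide the reel of copper wire along its spindle until it is fully home, then press the smaller of the two spring clips straight down over the spindle, at most 20 mm in front of the reel, until both arms snap past the widest point, and leave it sitting there upright. Feel for the spindle, whose height is not known exactly, and never push on stand, reel or spindle with more than 25 N. Leave the wider clip, the polish pot and the dropper bottle alone.

Things in the scene. Friction and masses are not known exactly. Their poses are not given: they have to be found in the camera images.
- stand: Reel stand, fixed: dark base plate 100 x 160 x 12 mm (own x, y, z), steel post 20 mm across at own y = +58 mm, 140 mm tall. Origin: centre of the plate's underside. A clamp block on the post carries a level round steel spindle, 16 mm in diameter, along own y above own x = 0, free end at own y = -58 mm. Stand, spindle and reel bear a push of 25 N at most.
- clip_place (a point): Point fixed to the stand at own x = 0, y = -15 mm, z = 100 mm (axes as the stand's): the best place along the spindle for the clip's bore. The spindle's clamp is set by hand, so the spindle's axis runs anywhere from 20 mm below to 20 mm above this point: its height is not measured and must be felt or seen.
- reel (a joint): Place (m) of the reel of copper wire (grey flanges 60 mm in diameter, 32 mm long) along the spindle: 0 = home against the clamp block, growing towards the free end. Its outer face is at the stand's own y = +4 mm minus this value. Push it towards own +y: 1.5 N of friction while it slides, a firm stop when home; it stays where left.
- clip_grip (a point): Centre of the smaller clip's grey grip: an upright block 14 mm thick along the clip's own x (take it across this, from above), 18 mm along own y, 44 mm tall, top 22 mm above this point. The clip is loose, about 40 g, stands upright on its feet at the start, 75 mm tall, 30 mm over its arms, and is the same after a half turn.
- clip_bore (a point): Centre of the smaller clip's bore, 34 mm below clip_grip, 19 mm above the feet; bore axis = own y, to lie along the spindle. The flared feet (22 mm mouth) touch the spindle when this is 15 mm above its axis; the push peaks at 8 to 20 N, falls off some 8 mm above the axis as the arms pass the widest point, but must go on until this reaches 0: there the crown seats and force rises steeply.
- arma (a joint): Opening (rad) of the clip's sprung arm on its own +x side: 0 = relaxed, about 0.24 when passing the spindle's widest point, about 0.06 once it has snapped past and grips the spindle.
- armb (a joint): The same for the arm on the clip's own -x side.
- wideclip_grip (a point): Centre of the grip of a wider clip of the same make (40 mm over its arms, 85 mm tall, feet 63 mm below this point): a bystander, too wide for this spindle.
- polish_pot: Closed round pot of polish, 58 mm across and 50 mm tall, a bystander; origin at the centre of its underside.
- flux_dropper: Small amber bottle with a black dropper cap, 33 mm across and 102 mm tall, a bystander; origin at the centre of its underside.
Not all that is in view belongs to the job. Leave any blue or purple look-alike of the part that bears clip_grip alone.

How it is judged:
By the outcome, as a careful person would: the job done as asked, in the order asked, and still so for the second after the job is handed in, with the robot touching nothing.
It also fails if it takes over 58 s, if anything falls off the work surface, if the arm or the gripper's body presses on something with over 40 N, if the wrist force passes 120 N, or if a joint passes its speed limit or range.

ROBOT

A 7-joint arm with a two-finger parallel gripper is mounted at the origin on a cart in front of the work surface, level with it; the furniture and walls round the work are solid. World frame = base frame: x ahead of the robot, y to its left, z up, the work surface at z = 0. Lengths are in m, angles in rad, forces in N, time in s.
With the tool pointing down it reaches from about 0.425 to 0.925 m from the base axis. Payload 6.8 kg.
Tool frame: the origin (TCP) lies midway between the tips of the shut fingers; the grasp point (between the pads) lies robot.grip_depth behind it (robot.grip_depth is the distance from the TCP to the grasp point, in m); z points along the fingers, y is the line along which they close (so a half turn about z gives the same grasp; the last joint's range is limited). The gripper opens to 85 mm and grips with 20 to 120 N. Pads are 22 mm wide; open, the fingers measure 114 mm over their backs; the gripper's body (76 mm by 85 mm) begins 54 mm behind the grasp point. The pads swing forward as they close: fully open they stand 13 mm farther back than shut.
Start: joints at [1.008, 0.477, 0.022, 1.555, -0.011, 1.109, -0.083], TCP at [0.297, -0.606, 0.231] pointing down, gripper open.
Joint ranges: [-2.96, 2.96], [-0.34, 2.1], [-1.41, 1.46], [0.24, 2.44], [-1.37, 4.51], [0.17, 1.92], [-2.96, 2.96]. Speed limits (rad/s): [2.39, 2.39, 3.14, 3.14, 3.14, 3.14, 3.14].

INTERFACE

Orientations are given as a 3x3 rotation matrix whose columns are the frame's x, y, z axes.
In Python, from cell import robot gives the robot as it stands.
- The arm moves only by the tool arm_command, never from a script. Its argument "rows" is a list of rows, each a list of 5 numbers: the shift along the tool's x, y, z in mm, then the turn about the tool's z in degrees, then the closure in counts, from 0 (fully open) to 255 (shut). In form: [[dx, dy, dz, roll, fingers], ...]. A call has 1 to 20 rows; each row shifts and turns the commanded pose from where the row before left it, along the tool's axes as they then stand; what a row does not reach is not made up. A row lasts 1/10 s, in which the tool goes at most 50 mm and 8.59 degrees, less where a joint would pass 70% of its speed; a pose out of reach is approached as far as the arm can. A call with a gripper value outside its range is refused whole. The fingers move at their own pace and stop on an object; the grip force is fixed at half the most. Time passes only in rows, so rows that do not move let the fingers close. It gives the time, the measured TCP pose, the force, the opening and the grip force at its end, in the units of the state.
- robot.observe(): the state, without advancing time (a new reading comes with each control period).
- robot.grab_frame(name): name is "scene" or "side" or "wrist"; returns (picture, depth): 384x512x3 uint8, red, green, blue; 384x512 float32, m along the optical axis (not along the pixel's ray), 0 where there is no reading.
- robot.camera_params(name): a dict with "camera_matrix" (3x3 intrinsics, pixels), "rvec" (rotation vector, rad) and "tvec" (3), from world to camera coordinates, as OpenCV has them; the wrist camera has in their place "hand_eye" (4x4, takes a point from camera to tool coordinates, whose origin is the TCP and whose axes are the flange's). Camera axes: x right, y down, z forward; pixel columns grow to the right and rows downward; lengths in m; the calibration is good to about 2 mm. A picture is of the moment at which its call begins: read the wrist's pose just before it. camera_params takes no time and is no camera call.
- robot.finish_job(): hands the job in; it is judged then, once.
The state is a dict: "time_s": time; "qpos": joint angles; "qvel": joint speeds; "tau": joint torques, N m; "position": TCP position; "tcp_rot": TCP orientation; "force": force on the tool from outside, world axes, zero at the start; "ft_torque": the same for the moment, N m; "opening": opening from 0.0 (shut) to 1.0 (fully open); "grasp_force": force on a finger pad.
Only numpy, scipy, OpenCV 4.12 (cv2) and the standard library are available. Lean on these libraries where they do the work, as an engineer would, in place of code of your own. Each camera call takes 0.05 s, during which the arm holds its last target. There are 200 camera calls.

## Working session

There is one attempt and no reset: what is moved stays moved. The work goes in short steps, Python scripts to look and compute and a tool call to move; the robot and the scene stay as the last step left them, time stands still between calls to the robot, and variables do not carry over. Pictures are saved under pics/ and viewed, at most 10 in all, crops included, and the job is handed in when it is done.

Besides the shell and the picture viewer there is one more tool, called in YAML: its name, and indented under it one key for each argument. arm_command: Moves the arm, as the interface text tells. Its arguments: {"type":"object","properties":{"rows":{"type":"array"}},"required":["rows"]}

```bash
mkdir -p pics; cat > h.py <<'E'
import numpy as np, cv2
from cell import robot
def cam(n, st=None):
    p=robot.camera_params(n); K=np.array(p["camera_matrix"])
    if n=="wrist":
        st=st or robot.observe(); T=np.eye(4); T[:3,:3]=st["tcp_rot"]; T[:3,3]=st["position"]
        M=T@np.array(p["hand_eye"]); return K,M[:3,:3],M[:3,3]
    R=cv2.Rodrigues(np.array(p["rvec"],float))[0]; t=np.array(p["tvec"],float).ravel()
    return K,R.T,-R.T@t
def cloud(d,c):
    K,R,o=c; v,u=np.mgrid[:d.shape[0],:d.shape[1]]
    P=np.stack([(u-K[0,2])/K[0,0]*d,(v-K[1,2])/K[1,1]*d,d],-1)
    return P@R.T+o
def shot(n,name):
    st=robot.observe(); c=cam(n,st); im,d=robot.grab_frame(n)
    cv2.imwrite(f"pics/{name}.png",im[:,:,::-1]); np.savez(f"pics/{name}.npz",im=im,d=d,K=c[0],R=c[1],o=c[2])
    return im,d,c
def load(name):
    z=np.load(f"pics/{name}.npz"); return z["im"],z["d"],(z["K"],z["R"],z["o"])
E
python3 - <<'E'
from h import *
a=shot("scene","scene0");b=shot("side","side0")
cv2.imwrite("pics/both.png",cv2.resize(np.vstack([a[0],b[0]])[:,:,::-1],(512,768))[:, :])
for x in(a,b): print(x[2][2],x[2][1][:,2])
s=robot.observe();print(s["position"],s["tcp_rot"],s["force"],robot.grip_depth)
E
```

```text
[0.17784236 0.47812811 0.73845904] [ 0.41869502 -0.57547314 -0.70251345]
[0.39283419 0.84779644 0.80724269] [ 0.13862698 -0.78205232 -0.60759915]
[ 0.29624912 -0.60593589  0.23044538] [[ 8.98362500e-01  4.39254081e-01 -8.19040676e-04]
 [ 4.39254827e-01 -8.98361428e-01  1.39331902e-03]
 [-1.23773487e-04 -1.61147313e-03 -9.99998694e-01]] [ 0.17644541 -0.29117341 -0.49969093] 0.0187
```

View pics/scene0.png

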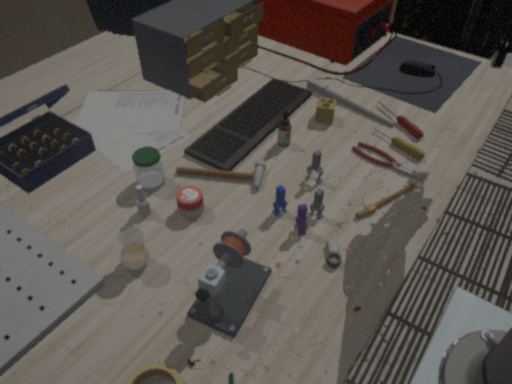

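View pics/side0.png

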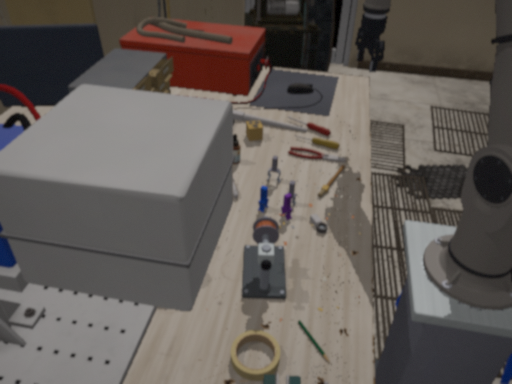

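Two pictures: the stand is at scene (230,285), with its reel at (235,245) and spindle pointing away. What could be taken for the clip, by scene pixel: grey (317,165), blue (280,200), purple (302,220), grey (318,203). Bystanders are the pot (190,200) and the dropper (284,132). The two greys differ in size, so I'll check them in a crop and with depth.

```bash
python3 - <<'E'
from h import *
im,d,c=load("scene0")
A=cv2.resize(im[140:250,255:345],None,fx=5,fy=5,interpolation=cv2.INTER_CUBIC)
B=cv2.resize(im[225:335,185:275],None,fx=3.3,fy=5,interpolation=cv2.INTER_CUBIC)
cv2.imwrite("pics/crop0.png",np.hstack([A,B])[:,:,::-1])
P=cloud(d,c)
for n,(u0,u1,v0,v1) in dict(far=(304,328,146,186),near=(308,330,186,220),blue=(270,290,184,218),purple=(293,310,202,237)).items():
    q=P[v0:v1,u0:u1].reshape(-1,3); q=q[(q[:,2]>.012)&(q[:,2]<.2)]
    t=q[q[:,2]>.045]
    print(n,len(q),"zmax",np.percentile(q[:,2],97).round(4),"med",np.median(t,0).round(4),t.min(0).round(3),t.max(0).round(3))
# base plate
m=(np.abs(P[...,2]-.012)<.006)&(im.max(-1)<90); m[:240]=0;m[:, :180]=0;m[:,280:]=0
pts=P[m]; print(m.sum(), cv2.minAreaRect((pts[:,:2]*1000).astype(np.float32)), np.median(pts,0))
E
```

```text
far 253 zmax 0.0854 med [ 0.5261 -0.2482  0.0696] [ 0.521 -0.263  0.045] [ 0.537 -0.244  0.087]
near 247 zmax 0.0756 med [ 0.4631 -0.1503  0.0659] [ 0.457 -0.166  0.045] [ 0.473 -0.146  0.077]
blue 253 zmax 0.076 med [ 0.5333 -0.112   0.0667] [ 0.526 -0.124  0.045] [ 0.546 -0.106  0.078]
purple 256 zmax 0.0756 med [ 0.4672 -0.0939  0.0661] [ 0.459 -0.107  0.045] [ 0.48  -0.085  0.077]
2794 ((478.59295654296875, 156.68624877929688), (119.20633697509766, 242.58229064941406), 18.717281341552734) [0.47596    0.12434963 0.01164005]
```

View pics/crop0.png

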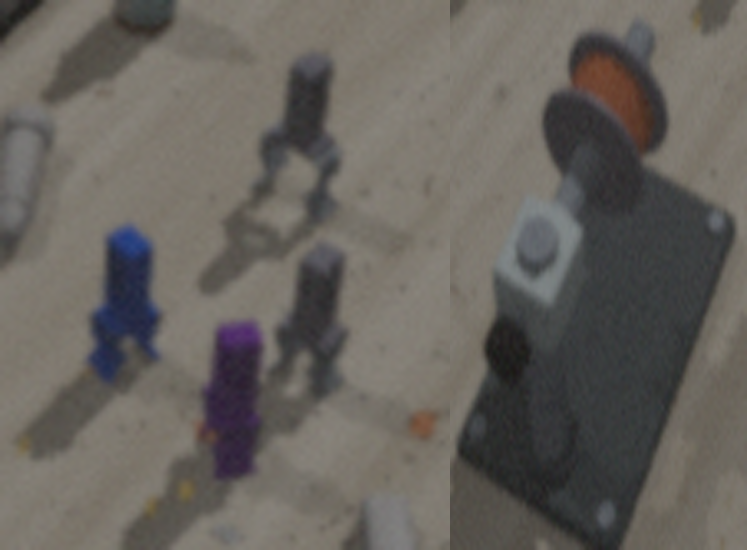

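The crop shows four clips: wide grey (crop 310,120), blue, purple, and the small grey (320,310). The small grey, scene (318,203), is 75 mm tall, so I choose it. The other grey is 85 mm, which makes it the wide one. Next I fit the stand, spindle, reel and clip axes.

```bash
python3 - <<'E'
from h import *
im,d,c=load("scene0"); P=cloud(d,c)
m=((np.abs(P[...,2]-.012)<.005)&(im.max(-1)<90)).astype(np.uint8); m[:240]=0;m[:, :180]=0;m[:,280:]=0
m=cv2.morphologyEx(m,cv2.MORPH_OPEN,np.ones((3,3)))
n,l,s,_=cv2.connectedComponentsWithStats(m); k=1+s[1:,4].argmax(); print(s[k])
pts=P[l==k]; r=cv2.minAreaRect((pts[:,:2]*1000).astype(np.float32)); print(r)
# refine: percentile extents over angle
best=None
for a in np.radians(np.arange(0,45,.5)):
    e=np.array([np.cos(a),np.sin(a)]);f=np.array([-e[1],e[0]])
    x=pts[:,:2]@e;y=pts[:,:2]@f
    w=np.percentile(x,[1,99]);h=np.percentile(y,[1,99]);A=np.ptp(w)*np.ptp(h)
    if best is None or A<best[0]: best=(A,np.degrees(a),w,h,w.mean()*e+h.mean()*f)
print(best)
# post top & others: points high near the stand
q=P[225:335,180:285].reshape(-1,3);col=im[225:335,180:285].reshape(-1,3).astype(int)
a=np.radians(best[1]);e=np.array([np.cos(a),np.sin(a)]);f=np.array([-e[1],e[0]])
lo=np.c_[(q[:,:2]-best[4])@e,(q[:,:2]-best[4])@f,q[:,2]]
t=lo[(q[:,2]>.13)]; print("top",np.median(t,0).round(4),t.min(0),t.max(0),len(t))
cu=lo[(col[:,0]-col[:,2]>35)&(q[:,2]>.03)]; print("copper",len(cu),cu.min(0),cu.max(0))
hi=lo[(lo[:,2]>.05)]
for y in np.arange(-.11,.09,.006):
    s=hi[np.abs(hi[:,1]-y)<.003]
    if len(s)>2: print(round(y,3),len(s),"x",s[:,0].min().round(3),s[:,0].max().round(3),"z",s[:,2].min().round(3),s[:,2].max().round(3))
# clips: arm line direction from the low parts
for n,(u0,u1,v0,v1) in dict(far=(302,330,146,186),near=(308,330,186,220)).items():
    q=P[v0:v1,u0:u1].reshape(-1,3); q=q[(q[:,2]>.008)&(q[:,2]<.04)]
    w,V=np.linalg.eigh(np.cov(q[:,:2].T)); print(n,q.mean(0),np.sqrt(w),V[:,1])
    q=P[v0:v1,u0:u1].reshape(-1,3); q=q[(q[:,2]>.04)]
    print(cv2.minAreaRect((q[:,:2]*1000).astype(np.float32)))
E
```

```text
[ 188  259   83   76 2672]
((491.4328918457031, 116.66082763671875), (98.9881591796875, 158.04942321777344), 9.68106460571289)
(np.float64(0.014426737038461411), np.float64(6.000000000000001), array([0.44993363, 0.54284876]), array([-0.01244249,  0.1428254 ]), array([0.48685755, 0.11672134]))
top [-0.0002  0.0024  0.1378] [-0.26954508 -0.03167973  0.13001256] [0.03472397 0.39172783 0.73845904] 1015
copper 180 [-0.26954508 -0.02545137  0.12225855] [0.02382866 0.39172783 0.73845904]
-0.062 3 x 0.003 0.009 z 0.118 0.127
-0.056 25 x 0.001 0.017 z 0.116 0.128
-0.05 22 x 0.001 0.015 z 0.119 0.129
-0.032 67 x -0.021 0.015 z 0.098 0.149
-0.026 168 x -0.02 0.036 z 0.098 0.151
-0.02 77 x -0.016 0.028 z 0.114 0.144
-0.014 74 x -0.016 0.029 z 0.118 0.145
-0.008 45 x -0.017 0.024 z 0.124 0.144
-0.002 261 x -0.024 0.028 z 0.09 0.15
0.004 212 x -0.012 0.034 z 0.095 0.15
0.01 29 x -0.003 0.011 z 0.119 0.13
0.016 26 x -0.003 0.011 z 0.12 0.129
0.022 29 x -0.004 0.011 z 0.118 0.129
0.028 25 x -0.003 0.01 z 0.116 0.128
0.034 16 x -0.012 0.01 z 0.125 0.132
0.04 58 x -0.015 0.018 z 0.108 0.137
0.046 63 x -0.015 0.018 z 0.109 0.141
0.052 91 x -0.016 0.017 z 0.051 0.142
0.058 133 x -0.016 0.018 z 0.052 0.141
0.064 180 x -0.017 0.017 z 0.051 0.14
0.07 148 x -0.017 0.017 z 0.105 0.137
0.076 68 x -0.011 0.016 z 0.11 0.134
0.082 27 x -0.011 0.008 z 0.116 0.131
0.088 50 x -0.012 0.008 z 0.116 0.132
far [ 0.52691401 -0.25279586  0.02525894] [0.00526715 0.01431159] [-0.99616651  0.08747732]
((348.92742919921875, 104.751708984375), (26.256591796875, 820.993896484375), 26.449542999267578)
near [ 0.46239113 -0.15260504  0.025223  ] [0.00485373 0.00883378] [-0.97144348 -0.23727107]
((327.5128479003906, 158.67274475097656), (18.766624450683594, 705.3081665039062), 23.579774856567383)
```

```bash
cat >> h.py <<'E'
def goto(p,ang=None):
    """shift in tool mm and roll deg to point p with tool y at world angle ang"""
    s=robot.observe();R=np.array(s["tcp_rot"])
    out=1000*R.T@(np.array(p)-s["position"])
    r=0
    if ang is not None:
        cur=np.degrees(np.arctan2(R[1,1],R[0,1])); r=-((ang-cur+90)%180-90)
    return out.round(1),round(r,1)
E
python3 - <<'E'
from h import *
im,d,c=load("scene0"); P=cloud(d,c)
a=np.radians(9.7);e=np.array([np.cos(a),np.sin(a)]);f=np.array([-e[1],e[0]]);c0=np.array([.4914,.1167])
q=P[225:335,180:285].reshape(-1,3)
lo=np.c_[(q[:,:2]-c0)@e,(q[:,:2]-c0)@f,q[:,2]]
for y in np.arange(-.07,.09,.006):
    s=lo[(np.abs(lo[:,1]-y)<.003)&(lo[:,2]>.05)&(np.abs(lo[:,0])<.06)]
    if len(s)>2: 
        k=s[:,2]>s[:,2].max()-.004
        print(round(y,3),len(s),"x",s[:,0].min().round(3),s[:,0].max().round(3),"top",s[k].mean(0).round(4))
print(goto([.463,-.15,.231],9.7), goto([.47,-.10,.231],9.7))
print(robot.camera_params("wrist"))
E
```

```text
-0.058 17 x -0.006 0.008 top [-1.000e-04 -5.700e-02  1.263e-01]
-0.052 25 x -0.007 0.008 top [ 0.0006 -0.0519  0.1265]
-0.046 10 x -0.006 0.004 top [-0.0005 -0.0473  0.1267]
-0.028 198 x -0.028 0.03 top [ 0.0023 -0.0282  0.1483]
-0.022 80 x -0.022 0.022 top [ 0.0022 -0.0218  0.142 ]
-0.016 77 x -0.021 0.024 top [ 0.0004 -0.0157  0.1422]
-0.01 69 x -0.022 0.018 top [ 0.0005 -0.0102  0.1415]
-0.004 24 x -0.027 0.018 top [ 0.0013 -0.0014  0.1474]
0.002 444 x -0.028 0.03 top [0.0007 0.0011 0.1484]
0.008 29 x -0.007 0.007 top [0.     0.0076 0.1271]
0.014 26 x -0.006 0.007 top [0.0005 0.0136 0.1263]
0.02 28 x -0.007 0.008 top [0.0005 0.0204 0.1273]
0.026 31 x -0.007 0.007 top [0.0004 0.0261 0.1265]
0.032 15 x -0.008 0.006 top [0.     0.0334 0.1294]
0.038 31 x -0.016 0.016 top [0.0002 0.0394 0.1335]
0.044 66 x -0.017 0.017 top [0.0002 0.0437 0.1354]
0.05 82 x -0.017 0.016 top [-0.      0.0507  0.1397]
0.056 106 x -0.017 0.017 top [0.0003 0.0559 0.1396]
0.062 170 x -0.017 0.018 top [0.0004 0.0616 0.1395]
0.068 115 x -0.017 0.017 top [0.0018 0.0675 0.1364]
0.074 173 x -0.017 0.016 top [0.0028 0.072  0.1349]
0.08 11 x -0.01 0.002 top [1.000e-04 8.260e-02 1.298e-01]
0.086 48 x -0.011 0.009 top [-0.0002  0.0861  0.1295]
(array([ 3.501e+02, -3.364e+02, -1.000e-01]), np.float64(-73.6)) (array([ 378.3, -378.2,    0. ]), np.float64(-73.6))
{'camera_matrix': array([[317.00012569,   0.        , 259.24315469],
       [  0.        , 317.00012569, 193.27527388],
       [  0.        ,   0.        ,   1.        ]]), 'hand_eye': array([[ 3.12364826e-04, -9.49581163e-01, -3.13521159e-01,
         7.95514121e-02],
       [ 9.99998295e-01,  8.67262001e-04, -1.63042063e-03,
        -1.06611481e-04],
       [ 1.82012171e-03, -3.13520115e-01,  9.49579815e-01,
        -1.42845222e-01],
       [ 0.00000000e+00,  0.00000000e+00,  0.00000000e+00,
         1.00000000e+00]])}
```

arm_command:
  rows:
    - [29,-28,0,0,0]
    - [29,-28,0,0,0]
    - [29,-28,0,0,0]
    - [29,-28,0,0,0]
    - [29,-28,0,0,0]
    - [29,-28,0,0,0]
    - [29,-28,0,0,0]
    - [29,-28,0,0,0]
    - [29,-28,0,0,0]
    - [29,-28,0,0,0]
    - [30,-28,0,0,0]
    - [30,-28,0,0,0]
    - [0,0,0,-8,0]
    - [0,0,0,-8,0]
    - [0,0,0,-8,0]
    - [0,0,0,-8,0]
    - [0,0,0,-8,0]
    - [0,0,0,-8,0]
    - [0,0,0,-8,0]
    - [0,0,0,-8,0]

```text
time_s: 2.1
position: [0.463, -0.1508, 0.231]
tcp_rot: [[-0.007, 1.0, -0.001], [1.0, 0.007, 0.0], [0.0, -0.001, -1.0]]
force: [0.3, 0.1, -0.8]
opening: 1.001
grasp_force: 0.0
```

arm_command:
  rows:
    - [0,0,0,-8,0]
    - [0,0,0,-1.6,0]
    - [0,0,0,0,0]
    - [0,0,0,0,0]

```text
time_s: 2.5
position: [0.4632, -0.1508, 0.2312]
tcp_rot: [[-0.165, 0.986, -0.0], [0.986, 0.165, 0.0], [0.0, -0.0, -1.0]]
force: [-0.1, 0.5, -0.0]
opening: 1.0
grasp_force: 0.0
```

```bash
python3 - <<'E'
from h import *
im,d,c=shot("wrist","w1"); P=cloud(d,c)
s=robot.observe();print(s["time_s"],s["position"],goto([.463,-.15,.231],9.7))
z=P[...,2]; m=((z>.060)&(z<.079)&(np.hypot(P[...,0]-.463,P[...,1]+.15)<.03)&(np.ptp(im.astype(int),axis=-1)<30)).astype(np.uint8)
ys,xs=np.nonzero(m);print(len(xs),xs.mean(),ys.mean())
q=P[(m>0)&(z>.072)];print(q.mean(0),cv2.minAreaRect((q[:,:2]*1000).astype(np.float32)))
q=P[(z>.005)&(z<.035)&(np.hypot(P[...,0]-.463,P[...,1]+.15)<.03)]
w,V=np.linalg.eigh(np.cov(q[:,:2].T));print(len(q),q.mean(0),np.sqrt(w),V[:,1],cv2.minAreaRect((q[:,:2]*1000).astype(np.float32)))
E
```

```text
2.55 [ 0.46328793 -0.15081673  0.23121645] (array([ 0.9, -0.1,  0.2]), np.float64(-0.2))
301 259.8837209302326 181.16943521594683
[ 0.46393006 -0.15744698  0.07526877] ((464.1188049316406, -157.92771911621094), (17.74029541015625, 13.933855056762695), 85.85665893554688)
232 [ 0.46231912 -0.15461941  0.02842077] [0.00540434 0.00992144] [-0.9973414  -0.07287063] ((464.0498352050781, -157.51852416992188), (18.87837028503418, 27.315601348876953), 85.2208480834961)
```

View pics/w1.png

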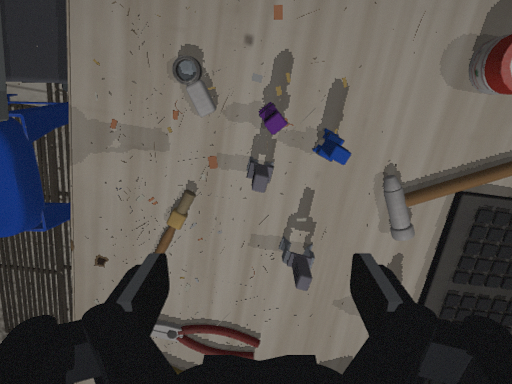

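The wrist view shows the small grey clip at (260,178), its own x at about -4.5° and its centre at (0.464, -0.1575). Purple is at (272,118), blue at (333,147) and the wide one at (298,265). The reel comes first: fingers shut, pushing the flange just above the spindle.

```bash
python3 - <<'E'
from h import *
f=np.array([-.1685,.9857]);c0=np.array([.4914,.1167])
print(goto([*(c0-.070*f),.137],9.7))
E
```

```text
(array([189.2,  72.2,  94.2]), np.float64(-0.2))
```

arm_command:
  rows:
    - [31,12,0,-0.2,255]
    - [31,12,0,0,255]
    - [31,12,0,0,255]
    - [32,12,0,0,255]
    - [32,12,0,0,255]
    - [32,12.2,0,0,255]
    - [0,0,24,0,255]
    - [0,0,24,0,255]
    - [0,0,24,0,255]
    - [0,0,14,0,255]
    - [0,0,8,0,255]
    - [0,0,0,0,255]
    - [0,0,0,0,255]

```text
time_s: 3.85
position: [0.5029, 0.0478, 0.138]
tcp_rot: [[-0.171, 0.985, 0.001], [0.985, 0.171, 0.0], [-0.0, 0.001, -1.0]]
force: [0.3, 0.3, 0.3]
opening: 0.001
grasp_force: 0.0
```

```bash
python3 - <<'E'
from h import *
im,d,c=shot("scene","s1"); P=cloud(d,c)
f=np.array([-.1685,.9857]);e=np.array([.9857,.1685]);c0=np.array([.4914,.1167])
s=robot.observe();print(s["position"],s["force"],(s["position"][:2]-c0)@f,(s["position"][:2]-c0)@e)
cv2.imwrite("pics/s1c.png",cv2.resize(im[200:320,180:290],None,fx=5,fy=5)[:,:,::-1])
E
```

```text
[0.50305639 0.04786302 0.13826883] [ 0.76519147  0.54866818 -0.13732831] -0.06981671599118505 -0.00010933083852440529
```

View pics/s1c.png

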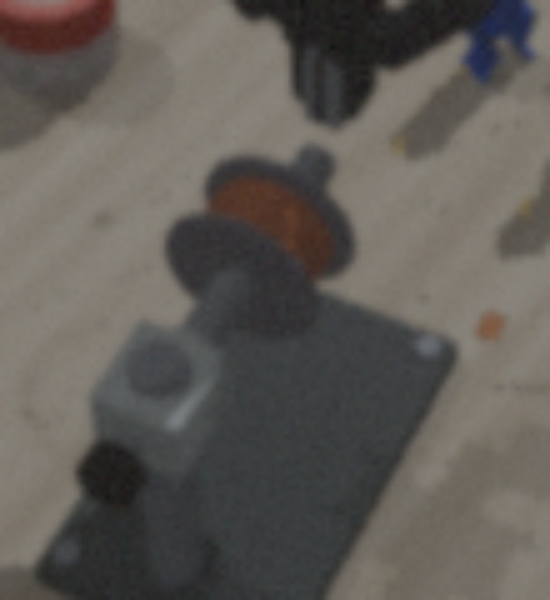

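The crop shows the fingers (335,90) just above the spindle's free end (315,160) and in line with it. Pushing now.

arm_command:
  rows:
    - [6,0,0,0,255]
    - [6,0,0,0,255]
    - [6,0,0,0,255]
    - [4,0,0,0,255]
    - [4,0,0,0,255]
    - [4,0,0,0,255]
    - [4,0,0,0,255]
    - [4,0,0,0,255]
    - [4,0,0,0,255]
    - [4,0,0,0,255]
    - [3,0,0,0,255]
    - [3,0,0,0,255]

```text
time_s: 5.1
position: [0.4932, 0.0992, 0.1372]
tcp_rot: [[-0.171, 0.985, -0.0], [0.985, 0.171, -0.0], [-0.0, -0.0, -1.0]]
force: [0.9, -1.7, 1.5]
opening: 0.001
grasp_force: 0.9
```

arm_command:
  rows:
    - [1,0,0,0,255]
    - [1,0,0,0,255]
    - [1,0,0,0,255]
    - [1,0,0,0,255]
    - [0,0,0,0,255]

```text
time_s: 5.6
position: [0.4925, 0.103, 0.1372]
tcp_rot: [[-0.171, 0.985, -0.0], [0.985, 0.171, 0.0], [0.0, -0.0, -1.0]]
force: [-0.4, -1.3, 0.2]
opening: 0.002
grasp_force: 0.5
```

arm_command:
  rows:
    - [1,0,0,0,255]
    - [1,0,0,0,255]
    - [1,0,0,0,255]
    - [1,0,0,0,255]
    - [0,0,0,0,255]

```text
time_s: 6.1
position: [0.492, 0.1063, 0.1373]
tcp_rot: [[-0.171, 0.985, -0.0], [0.985, 0.171, -0.001], [-0.001, -0.0, -1.0]]
force: [-1.6, -4.3, 0.4]
opening: 0.002
grasp_force: 1.9
```

arm_command:
  rows:
    - [1,0,0,0,255]
    - [1,0,0,0,255]
    - [0,0,0,0,255]

```text
time_s: 6.4
position: [0.4919, 0.1064, 0.1373]
tcp_rot: [[-0.169, 0.986, -0.0], [0.986, 0.169, -0.003], [-0.003, -0.001, -1.0]]
force: [-0.2, -8.4, 2.1]
opening: 0.001
grasp_force: 4.3
```

Firm stop: the force climbed to 8 N with no further travel. Backing off and lifting, then checking the reel before going to the clip.

arm_command:
  rows:
    - [-3,0,0,0,255]
    - [-10,0,0,0,255]
    - [-15,0,0,0,255]
    - [0,0,-30,0,255]
    - [0,0,-40,0,255]
    - [-30,0,-10,0,200]
    - [-40,0,0,0,100]
    - [-30,0,0,0,0]
    - [0,0,0,0,0]

```text
time_s: 7.3
position: [0.5142, -0.0224, 0.2172]
tcp_rot: [[-0.164, 0.986, 0.001], [0.986, 0.164, -0.001], [-0.001, 0.0, -1.0]]
force: [-0.4, -0.1, -0.7]
opening: 0.682
grasp_force: 0.0
```

```bash
python3 - <<'E'
from h import *
im,d,c=shot("scene","s2"); P=cloud(d,c)
f=np.array([-.1685,.9857]);e=np.array([.9857,.1685]);c0=np.array([.4914,.1167])
q=P[200:335,180:285].reshape(-1,3)
lo=np.c_[(q[:,:2]-c0)@e,(q[:,:2]-c0)@f,q[:,2]]
for y in np.arange(-.062,.05,.004):
    s=lo[(np.abs(lo[:,1]-y)<.002)&(lo[:,2]>.05)&(lo[:,2]<.16)&(np.abs(lo[:,0])<.04)]
    if len(s)>2: print(round(y,3),len(s),s[:,0].min().round(3),s[:,0].max().round(3),s[:,2].max().round(4))
print(robot.observe()["position"],goto([.464,-.1575,.231],-4.5))
E
```

```text
-0.058 11 -0.006 0.008 0.1266
-0.054 17 -0.006 0.007 0.1287
-0.05 17 -0.006 0.007 0.1284
-0.046 14 -0.006 0.008 0.1288
-0.042 18 -0.006 0.007 0.1288
-0.038 18 -0.006 0.008 0.1294
-0.034 15 -0.006 0.007 0.1294
-0.03 18 -0.006 0.008 0.1293
-0.026 17 -0.006 0.007 0.1293
-0.022 17 -0.006 0.008 0.1283
-0.018 17 -0.007 0.009 0.1287
-0.014 12 -0.006 0.005 0.1276
0.002 41 -0.028 0.024 0.1495
0.006 182 -0.029 0.03 0.1511
0.01 57 -0.022 0.023 0.1441
0.014 57 -0.022 0.021 0.1437
0.018 55 -0.022 0.022 0.1439
0.022 54 -0.022 0.019 0.1448
0.026 23 -0.02 0.013 0.1443
0.03 33 -0.028 0.019 0.1495
0.034 303 -0.029 0.031 0.1506
0.038 13 -0.015 0.012 0.1346
0.042 51 -0.016 0.016 0.1376
0.046 42 -0.016 0.017 0.1404
[ 0.51384023 -0.01947727  0.21721546] (array([-127.8,  -72.2,  -13.8]), np.float64(14.1))
```

The reel is home, its outer face at own y of about +4 mm. Next the clip.

arm_command:
  rows:
    - [-32,-18,0,0,0]
    - [-32,-18,0,0,0]
    - [-32,-18,0,0,0]
    - [-31.8,-18.2,0,0,0]
    - [0,0,0,7,0]
    - [0,0,0,7.1,0]
    - [0,0,20,0,0]
    - [0,0,20,0,0]
    - [0,0,10,0,0]
    - [0,0,0,0,0]
    - [0,0,0,0,0]

```text
time_s: 8.45
position: [0.4648, -0.155, 0.1677]
tcp_rot: [[0.073, 0.997, 0.001], [0.997, -0.073, 0.0], [0.0, 0.0, -1.0]]
force: [-0.3, 0.0, -0.1]
opening: 0.996
grasp_force: 0.0
```

```bash
python3 - <<'E'
from h import *
im,d,c=shot("wrist","w2"); P=cloud(d,c)
z=P[...,2]; m=(z>.071)&(z<.080)&(np.hypot(P[...,0]-.464,P[...,1]+.157)<.025)
q=P[m];print(len(q),q.mean(0),cv2.minAreaRect((q[:,:2]*1000).astype(np.float32)))
r=cv2.minAreaRect((q[:,:2]*1000).astype(np.float32))
print(robot.observe()["position"],goto([r[0][0]/1000,r[0][1]/1000,.041],-4.5))
E
```

```text
368 [ 0.46418586 -0.15720912  0.07534053] ((464.18603515625, -157.71591186523438), (17.393077850341797, 12.726789474487305), 85.70703887939453)
[ 0.46501789 -0.15525073  0.16806939] (array([ -2.5,  -0.8, 127.1]), np.float64(0.3))
```

arm_command:
  rows:
    - [-2.5,-0.8,20,0.3,0]
    - [0,0,25,0,0]
    - [0,0,25,0,0]
    - [0,0,25,0,0]
    - [0,0,20,0,0]
    - [0,0,12,0,0]
    - [0,0,0,0,0]
    - [0,0,0,0,120]
    - [0,0,0,0,255]
    - [0,0,0,0,255]
    - [0,0,0,0,255]
    - [0,0,0,0,255]
    - [0,0,0,0,255]
    - [0,0,0,0,255]

```text
time_s: 9.9
position: [0.4635, -0.1581, 0.0405]
tcp_rot: [[0.079, 0.997, 0.0], [0.997, -0.079, -0.0], [-0.0, 0.0, -1.0]]
force: [-0.1, 1.1, 2.3]
opening: 0.155
grasp_force: 60.7
```

arm_command:
  rows:
    - [0,0,-5,0,255]
    - [0,0,-20,0,255]
    - [0,0,-40,0,255]
    - [0,0,-40,0,255]
    - [0,0,-40,0,255]
    - [0,0,0,-7.2,255]
    - [0,0,0,-7.2,255]
    - [0,0,0,0,255]
    - [0,0,0,0,255]

```text
time_s: 10.8
position: [0.463, -0.158, 0.1852]
tcp_rot: [[-0.168, 0.986, -0.0], [0.986, 0.168, 0.0], [0.0, -0.0, -1.0]]
force: [-1.1, 0.7, -0.4]
opening: 0.154
grasp_force: 60.5
```

```bash
python3 - <<'E'
from h import *
f=np.array([-.1685,.9857]);c0=np.array([.4914,.1167])
im,d,c=shot("wrist","w3")
s=robot.observe();print(s["position"],s["force"],s["opening"],s["grasp_force"])
print(goto([*(c0-.013*f),.20],9.7))
E
```

```text
[ 0.46299459 -0.15798892  0.18509927] [ 0.08677786 -0.29855454 -0.08373889] 0.1550320034519988 60.53054094314575
(array([253. ,  74.2, -14.9]), np.float64(-0.0))
```

View pics/w3.png

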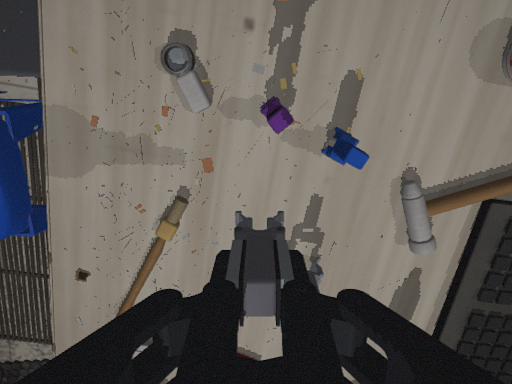

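The wrist view shows the clip held square between the pads, its arms at (245,220) and (277,220). Now over the spindle at own y of about -14 mm.

arm_command:
  rows:
    - [0,0,-15,0,255]
    - [31.5,9.3,0,0,255]
    - [31.5,9.3,0,0,255]
    - [31.5,9.3,0,0,255]
    - [31.5,9.3,0,0,255]
    - [31.5,9.3,0,0,255]
    - [31.5,9.3,0,0,255]
    - [31.5,9.2,0,0,255]
    - [31.5,9.2,0,0,255]
    - [0,0,0,0,255]
    - [0,0,0,0,255]

```text
time_s: 11.95
position: [0.493, 0.1035, 0.1999]
tcp_rot: [[-0.172, 0.985, -0.001], [0.985, 0.172, -0.0], [0.0, -0.001, -1.0]]
force: [-0.3, -0.7, 0.4]
opening: 0.153
grasp_force: 60.5
```

```bash
python3 - <<'E'
from h import *
f=np.array([-.1685,.9857]);e=np.array([.9857,.1685]);c0=np.array([.4914,.1167])
im,d,c=shot("scene","s3");P=cloud(d,c)
s=robot.observe();print(s["position"],s["force"],goto([*(c0-.014*f),.16],9.7))
q=P.reshape(-1,3);lo=np.c_[(q[:,:2]-c0)@e,(q[:,:2]-c0)@f,q[:,2]]
for z0,z1 in((.155,.165),(.165,.175),(.175,.18),(.06,.13)):
    k=(lo[:,2]>z0)&(lo[:,2]<z1)&(np.abs(lo[:,0])<.04)&(np.abs(lo[:,1]+.014)<.018);t=lo[k]
    print(z0,k.sum(),t.min(0).round(3),t.max(0).round(3)) if k.sum() else 0
cv2.imwrite("pics/s3c.png",cv2.resize(im[180:310,180:300],None,fx=4.5,fy=4.5,interpolation=cv2.INTER_CUBIC)[:,:,::-1])
E
```

```text
[0.49299035 0.10232465 0.19984418] [-0.43122283 -0.31792672 -0.66841985] (array([ 0.5,  0.9, 39.8]), np.float64(0.1))
0.155 36 [-0.015 -0.021  0.158] [ 0.014 -0.003  0.165]
0.165 55 [-0.013 -0.02   0.165] [ 0.01  -0.003  0.175]
0.175 18 [-0.013 -0.018  0.175] [ 0.013 -0.004  0.18 ]
0.06 85 [-0.028 -0.032  0.1  ] [0.008 0.004 0.13 ]
```

View pics/s3c.png

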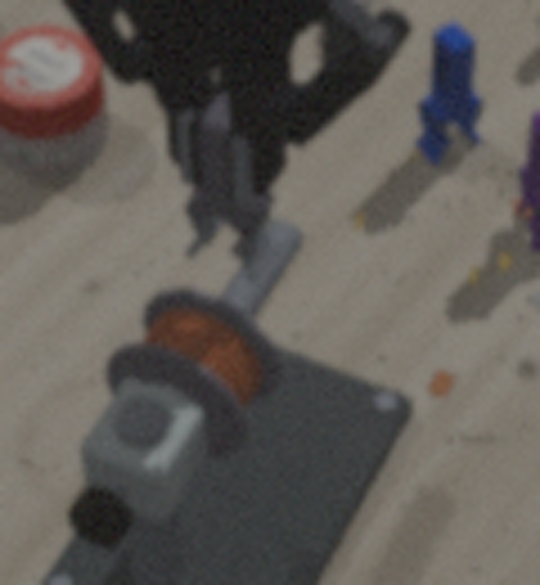

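The crop shows the clip (225,215) astride the spindle line, clear in front of the home reel. Feeling downwards.

arm_command:
  rows:
    - [-0.3,0.9,10,0,255]
    - [0,0,12,0,255]
    - [0,0,10,0,255]
    - [0,0,4,0,255]
    - [0,0,2,0,255]
    - [0,0,0,0,255]
    - [0,0,0,0,255]

```text
time_s: 12.7
position: [0.4945, 0.103, 0.1626]
tcp_rot: [[-0.171, 0.985, 0.001], [0.985, 0.171, 0.0], [0.0, 0.001, -1.0]]
force: [0.1, 0.0, -0.4]
opening: 0.157
grasp_force: 60.5
```

arm_command:
  rows:
    - [0,0,1,0,255]
    - [0,0,1,0,255]
    - [0,0,1,0,255]
    - [0,0,1,0,255]
    - [0,0,0,0,255]

```text
time_s: 13.2
position: [0.4941, 0.1028, 0.1582]
tcp_rot: [[-0.171, 0.985, -0.0], [0.985, 0.171, -0.0], [-0.0, -0.0, -1.0]]
force: [-0.0, -1.1, -0.9]
opening: 0.158
grasp_force: 60.5
```

arm_command:
  rows:
    - [0,0,1,0,255]
    - [0,0,1,0,255]
    - [0,0,0,0,255]

```text
time_s: 13.5
position: [0.4947, 0.103, 0.1565]
tcp_rot: [[-0.171, 0.985, 0.001], [0.985, 0.171, 0.0], [0.0, 0.001, -1.0]]
force: [1.0, 0.1, 1.4]
opening: 0.152
grasp_force: 60.7
```

arm_command:
  rows:
    - [0,0,1,0,255]
    - [0,0,1,0,255]
    - [0,0,0,0,255]

```text
time_s: 13.8
position: [0.495, 0.1032, 0.1553]
tcp_rot: [[-0.171, 0.985, 0.002], [0.985, 0.171, 0.0], [-0.0, 0.002, -1.0]]
force: [-0.0, -0.3, 7.0]
opening: 0.156
grasp_force: 61.9
```

arm_command:
  rows:
    - [0,0,1,0,255]
    - [0,0,1,0,255]
    - [0,0,0,0,255]

```text
time_s: 14.1
position: [0.4957, 0.1034, 0.154]
tcp_rot: [[-0.171, 0.985, 0.003], [0.985, 0.171, 0.001], [-0.0, 0.003, -1.0]]
force: [-0.8, -0.5, 11.3]
opening: 0.159
grasp_force: 62.4
```

arm_command:
  rows:
    - [0,0,1,0,255]
    - [0,0,0,0,255]

```text
time_s: 14.3
position: [0.4954, 0.1034, 0.1526]
tcp_rot: [[-0.171, 0.985, 0.003], [0.985, 0.171, 0.001], [0.0, 0.003, -1.0]]
force: [-0.2, -0.1, 9.1]
opening: 0.152
grasp_force: 61.9
```

arm_command:
  rows:
    - [0,0,1,0,255]
    - [0,0,1,0,255]
    - [0,0,0,0,255]

```text
time_s: 14.6
position: [0.4946, 0.1032, 0.1497]
tcp_rot: [[-0.171, 0.985, 0.001], [0.985, 0.171, 0.0], [0.0, 0.001, -1.0]]
force: [0.6, 0.5, 2.8]
opening: 0.154
grasp_force: 61.0
```

arm_command:
  rows:
    - [0,0,1,0,255]
    - [0,0,1,0,255]
    - [0,0,0,0,255]

```text
time_s: 14.9
position: [0.494, 0.1028, 0.1468]
tcp_rot: [[-0.171, 0.985, -0.001], [0.985, 0.171, 0.0], [0.0, -0.001, -1.0]]
force: [1.5, 1.6, -1.8]
opening: 0.155
grasp_force: 60.4
```

arm_command:
  rows:
    - [0,0,1,0,255]
    - [0,0,1,0,255]
    - [0,0,0,0,255]

```text
time_s: 15.2
position: [0.4938, 0.1026, 0.1447]
tcp_rot: [[-0.171, 0.985, -0.001], [0.985, 0.171, -0.0], [-0.0, -0.001, -1.0]]
force: [1.4, 1.1, -4.9]
opening: 0.156
grasp_force: 60.0
```

Arms have passed the widest point and the clip now pulls itself down. Continuing to the crown.

arm_command:
  rows:
    - [0,0,1,0,255]
    - [0,0,1,0,255]
    - [0,0,0,0,255]

```text
time_s: 15.5
position: [0.4939, 0.1027, 0.1429]
tcp_rot: [[-0.171, 0.985, -0.001], [0.985, 0.171, -0.0], [-0.0, -0.001, -1.0]]
force: [1.8, 0.4, -4.3]
opening: 0.15
grasp_force: 60.0
```

arm_command:
  rows:
    - [0,0,0.8,0,255]
    - [0,0,0,0,255]

```text
time_s: 15.7
position: [0.4941, 0.1027, 0.1423]
tcp_rot: [[-0.171, 0.985, -0.0], [0.985, 0.171, -0.0], [-0.0, -0.0, -1.0]]
force: [1.2, 0.0, -4.6]
opening: 0.157
grasp_force: 60.0
```

arm_command:
  rows:
    - [0,0,0.8,0,255]
    - [0,0,0,0,255]

```text
time_s: 15.9
position: [0.4943, 0.1028, 0.1418]
tcp_rot: [[-0.171, 0.985, 0.0], [0.985, 0.171, -0.0], [-0.0, 0.0, -1.0]]
force: [1.6, -0.9, -2.9]
opening: 0.156
grasp_force: 60.3
```

arm_command:
  rows:
    - [0,0,0.8,0,255]
    - [0,0,0,0,255]

```text
time_s: 16.1
position: [0.4948, 0.103, 0.1414]
tcp_rot: [[-0.171, 0.985, 0.001], [0.985, 0.171, 0.0], [-0.0, 0.001, -1.0]]
force: [1.8, -0.3, 1.3]
opening: 0.15
grasp_force: 60.8
```

arm_command:
  rows:
    - [0,0,0.8,0,255]
    - [0,0,0,0,255]

```text
time_s: 16.3
position: [0.4949, 0.103, 0.1412]
tcp_rot: [[-0.171, 0.985, 0.001], [0.985, 0.171, -0.0], [-0.0, 0.001, -1.0]]
force: [-1.2, -1.7, 9.5]
opening: 0.153
grasp_force: 62.2
```

arm_command:
  rows:
    - [0,0,0.8,0,255]
    - [0,0,0,0,255]

```text
time_s: 16.5
position: [0.4949, 0.103, 0.1412]
tcp_rot: [[-0.171, 0.985, 0.002], [0.985, 0.171, -0.001], [-0.001, 0.001, -1.0]]
force: [-3.0, -2.0, 17.4]
opening: 0.153
grasp_force: 63.3
```

Seated: travel stopped at the expected height while the force rose to 17 N. Easing off, releasing, then straight up.

arm_command:
  rows:
    - [0,0,-1.5,0,255]
    - [0,0,-0.5,0,255]
    - [0,0,0,0,160]
    - [0,0,0,0,80]
    - [0,0,0,0,0]
    - [0,0,0,0,0]
    - [0,0,0,0,0]
    - [0,0,0,0,0]
    - [0,0,0,0,0]
    - [0,0,-5,0,0]
    - [0,0,-15,0,0]
    - [0,0,-30,0,0]
    - [0,0,-30,0,0]
    - [0,0,-20,0,0]
    - [-40,0,0,0,0]
    - [-40,0,0,0,0]
    - [0,0,0,0,0]
    - [0,0,0,0,0]

```text
time_s: 18.3
position: [0.5079, 0.0231, 0.2415]
tcp_rot: [[-0.169, 0.986, 0.0], [0.986, 0.169, 0.0], [0.0, 0.0, -1.0]]
force: [-0.7, 0.4, -0.2]
opening: 1.0
grasp_force: 0.0
```

```bash
python3 - <<'E'
from h import *
f=np.array([-.1685,.9857]);e=np.array([.9857,.1685]);c0=np.array([.4914,.1167])
im,d,c=shot("scene","s4");P=cloud(d,c);im2,_,_=shot("side","d4")
q=P.reshape(-1,3);lo=np.c_[(q[:,:2]-c0)@e,(q[:,:2]-c0)@f,q[:,2]]
for z0,z1 in((.08,.105),(.105,.125),(.135,.15),(.15,.165),(.165,.19)):
    k=(lo[:,2]>z0)&(lo[:,2]<z1)&(np.abs(lo[:,0])<.025)&(lo[:,1]>-.035)&(lo[:,1]<.000);t=lo[k]
    print(z0,k.sum(),t.min(0).round(3),t.max(0).round(3),t.mean(0).round(4)) if k.sum() else 0
A=cv2.resize(im[180:310,180:280],(400,520),interpolation=cv2.INTER_CUBIC);B=cv2.resize(im2[180:310,220:320],(400,520),interpolation=cv2.INTER_CUBIC)
cv2.imwrite("pics/s4c.png",np.hstack([A,B])[:,:,::-1]);s=robot.observe();print(s["position"],s["force"])
E
```

```text
0.08 3 [-0.015 -0.023  0.102] [-0.013 -0.018  0.105] [-0.014  -0.0203  0.1034]
0.105 18 [-0.013 -0.033  0.105] [-0.003 -0.012  0.125] [-0.0091 -0.0223  0.1188]
0.135 48 [-0.007 -0.019  0.135] [ 0.006 -0.002  0.15 ] [-0.0024 -0.008   0.1441]
0.15 62 [-0.007 -0.019  0.15 ] [ 0.007 -0.003  0.165] [-0.0023 -0.008   0.1574]
0.165 115 [-0.007 -0.021  0.165] [ 0.007 -0.003  0.179] [-0.0005 -0.0103  0.1733]
[0.50775868 0.02508626 0.24151478] [-0.29157454 -0.41773133 -0.18081175]
```

View pics/s4c.png

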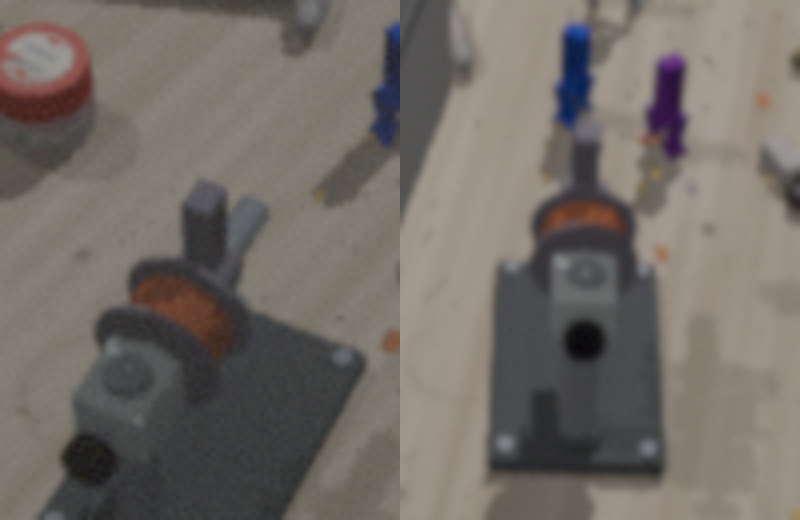

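The crop shows the clip upright (205,225) in front of the home reel. It is centred on the spindle with its top near z = 0.177, as expected when seated, and the gripper is clear. Handing in.

```bash
python3 -c "
from h import *
print(robot.finish_job())"
```

```text
the job is handed in; nothing more can be done
None
```

The job is handed in: the reel is home against its stop, and the smaller clip is snapped on and seated upright on the spindle about 7 mm in front of it. The highest push I read was about 17 N, the bystanders were not approached, and the arm's clock stood near 18 s.

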